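# Open the dressing-table safe with the left-hand clamp knob

### The arm

A 6-joint arm with a two-finger parallel gripper is mounted at the origin on the work surface. World frame = base frame: x ahead of the robot, y to its left, z up, the work surface at z = 0. Lengths are in m, angles in rad, forces in N, time in s.
With the tool pointing down it reaches from about 0.225 to 0.875 m from the base axis. Payload 3.4 kg.
Tool frame: the origin (TCP) lies at the very end of the fingers, on their centre line; the grasp point (between the pads) lies 19 mm behind it; z points along the fingers, y is the line along which they close (so a half turn about z gives the same grasp; the last joint's range is limited). The gripper opens to 85 mm and grips with 20 to 120 N. Pads are 22 mm wide; open, the fingers measure 114 mm over their backs; the gripper's body (76 mm by 85 mm) begins 54 mm behind the grasp point. The pads swing forward as they close: fully open they stand 13 mm farther back than shut.
Start: joints at [-1.359, 0.276, 1.505, -0, 1.361, -0.121], TCP at [0.188, -0.543, 0.231] pointing down, gripper open.
Joint ranges: [-2.89, 2.89], [-0.75, 2.08], [0.22, 2.7], [-1.18, 4.32], [0.11, 2.71], [-2.7, 2.7]. Speed limits (rad/s): [2.57, 2.57, 3.14, 3.14, 3.14, 3.14].

### API

Orientations are given as a unit quaternion [w, x, y, z].
In Python, from rig import readout, vision, manip gives the robot as it stands.
- The arm moves only by the shell command python3 -m handwheel 'ROWS' [FORCE]. ROWS is JSON, a list of rows, each a list of 3 entries, a list of its own where there are three numbers: the shift along the tool's x, y, z in mm, then the turn, a rotation vector about the tool's x, y, z in units of 6 degrees (1.0 is 6 degrees), then the closure, from -1 (fully open) to 1 (shut), so that 0 is half open. A call has 1 to 20 rows; each row shifts and turns the commanded pose from where the row before left it, along the tool's axes as they then stand; what a row does not reach is not made up. A row lasts 1/8 s, in which the tool goes at most 62.5 mm and 10.7 degrees, less where a joint would pass 70% of its speed; a pose out of reach is approached as far as the arm can. A call is refused whole if a number of a shift passes 62.5 or a number of a turn 1, either way. A call with a gripper value outside its range is refused whole. The fingers move at their own pace and stop on an object; FORCE is the grip in N (left out, the last holds). Time passes only in rows, so rows that do not move let the fingers close. It gives the time, the measured TCP pose, the force, the opening and the grip force at its end, in the units of the state.
- readout.get_state(): the state, without advancing time (a new reading comes with each control period).
- vision.get_image(name): name is "scene" or "top" or "wrist"; returns the picture (480x640x3 uint8, blue, green, red); there is no depth.
- vision.camera_params(name): a dict with "intrinsics" (3x3 intrinsics, pixels), "rvec" (rotation vector, rad) and "tvec" (3), from world to camera coordinates, as OpenCV has them; the wrist camera has in their place "hand_eye" (4x4, takes a point from camera to tool coordinates, whose origin is the TCP and whose axes are the flange's). Camera axes: x right, y down, z forward; pixel columns grow to the right and rows downward; lengths in m; the calibration is good to about 2 mm. A picture is of the moment at which its call begins: read the wrist's pose just before it. camera_params takes no time and is no camera call.
- manip.sign_off(): hands the job in; it is judged then, once.
The state is a dict: "clock": time; "qpos": joint angles; "qd": joint speeds; "effort": joint torques, N m; "position": TCP position; "ee_rot": TCP orientation; "contact_force": force on the tool from outside, world axes, zero at the start; "moment": the same for the moment, N m; "width": finger opening in m; "gripper_force": force on a finger pad.
Only numpy, scipy, OpenCV 4.12 (cv2) and the standard library are available. Lean on these libraries where they do the work, as an engineer would, in place of code of your own. Each camera call takes 0.05 s, during which the arm holds its last target. There are 200 camera calls.

### The job

Unscrew the knob on top of the little steel safe - it is a left-hand thread, as the notches and the engraved arrow show, so it loosens clockwise - until you feel it come up against its end stop, without wrenching it against either end. Then gently swing the safe's door well open, to about a right angle, and leave it so with the hairband, bowl and jar undisturbed.

Things in the scene. Friction and masses are not known exactly. Their poses are not given: they have to be found in the camera images.
- safe: Grey steel safe, fixed to the table: 170 deep (its x), 180 wide (its y), 150 mm high (z). Origin: centre of its underside. The door is its -x face; +z is up. An arrow curved clockwise (seen from above) is engraved in its top, beside the knob.
- knob: Steel knob with a left-hand thread on the safe's top. Origin on its vertical axis, level with the safe's top (150 mm up) when fully tight. Grip: an upright flat bar along its x, 64 long, 14 thick (its y), 13 to 45 mm above the origin, over a round collar of radius 18 mm with six notches in its rim (the sign of a left-hand thread). A line is engraved on the bar's top at its +x end.
- knob_grip (a point): Point on the knob's axis in the grip bar, 36 mm above the knob's origin; x along the bar. It turns and rises with the knob: clockwise seen from above loosens, rising 2 mm per rad and lifting a bolt inside out of the door's hook near the end of the turn. It drags with under 0.2 N m and stays where it is left.
- door (a joint): Door angle, rad: 0 shut, grows as it swings out (anticlockwise seen from above) to 1.75. Vertical hinge at x -89, y -86 mm in the safe's frame. Slab 172 wide, 142 high, 8 mm thick, 0.9 kg, light friction; stays where left. Pulled while the bolt is in, it gives about 0.03 rad and then strains the bolt, which must not take over 20 N.
- door_pull (a point): Grip point of the door's pull: a free-standing upright round steel rod, 12 mm thick, 38 mm before the door's face, 125 mm from the hinge along the door. Its top is 156 mm above the table, this point 132; a level rod joins its foot (92 mm up) to the door. Axes: the safe's when the door is shut (y from hinge to free edge), swinging with the door.
- hairband: Yellow plastic C-shaped hairband lying flat, about 130 mm across, 10 mm thick; bystander. Origin at its centre, underneath.
- bowl: White ceramic bowl holding glass beads, 110 mm across, 42 mm high; bystander. Origin: centre of underside.
- jar: Empty open amber glass jar, 68 mm across, 85 mm high; bystander. Origin: centre of underside.
- spindle (a point): Fixed point of the safe: the knob's axis at the safe's top (x -15, y 0, z 150 mm in its frame). Springy stops (3 N m/rad) hidden inside, 25 mm from the axis, end the turn both ways; the loose end comes 1.8 to 2.9 rad clockwise from the start, each time elsewhere, and can only be felt. 3 N on it (0.08 N m over the drag) counts as felt; over 20 N (0.5 N m over the drag) damages a stop.

How it is judged:
By the outcome, as a careful person would: the job done as asked, in the order asked, and still so for the second after the job is handed in, with the robot touching nothing.
It also fails if it takes over 69 s, if anything falls off the work surface, if the arm or the gripper's body presses on something with over 40 N, if the wrist force passes 120 N, or if a joint passes its speed limit or range.

## Working session

There is one attempt and no reset: what is moved stays moved. The work goes in short steps, Python scripts to look and compute and a shell command to move; the robot and the scene stay as the last step left them, time stands still between calls to the robot, and variables do not carry over. Pictures are saved under pics/ and viewed, at most 10 in all, crops included, and the job is handed in when it is done.

```bash
mkdir -p pics
python3 - <<'E'
from rig import readout, vision
import cv2
s=readout.get_state();print(s)
for n in("top","scene"):
    cv2.imwrite(f"pics/{n}0.png",vision.get_image(n)); print(n,vision.camera_params(n))
print(vision.camera_params("wrist"))
E
```

```text
{'clock': 0.0, 'qpos': array([-1.35901671e+00,  2.76599379e-01,  1.50615489e+00,  1.17698695e-05,
        1.36069566e+00, -1.20976291e-01]), 'qd': array([ 0.00219693,  0.0015744 ,  0.00080069, -0.00064237,  0.00104768,
       -0.00108717]), 'effort': array([ 2.72874495e-03, -4.16761601e+01, -2.45805717e+01,  1.96732763e-07,
        1.11033840e-02, -7.92314523e-06]), 'position': array([ 0.18772119, -0.54292556,  0.23042855]), 'ee_rot': array([-9.27938235e-04,  9.86190866e-01,  1.65610125e-01, -3.63985911e-05]), 'contact_force': array([-0.24165971,  0.06057744, -0.96045803]), 'moment': array([0.03392121, 0.04121517, 0.01174612]), 'gripper_force': 0.0, 'width': 0.08522256429201047}
top {'intrinsics': array([[465.93909452,   0.        , 318.78639326],
       [  0.        , 465.93909452, 240.47480826],
       [  0.        ,   0.        ,   1.        ]]), 'rvec': array([ 2.16733398, -2.21913702,  0.04517498]), 'tvec': array([0.15891332, 0.59427566, 0.79419901])}
scene {'intrinsics': array([[543.28860515,   0.        , 320.45786927],
       [  0.        , 543.28860515, 244.52739377],
       [  0.        ,   0.        ,   1.        ]]), 'rvec': array([ 1.07861612,  2.24756135, -1.11548063]), 'tvec': array([ 0.2336905 , -0.20508872,  1.29652121])}
{'intrinsics': array([[361.78091862,   0.        , 317.43235367],
       [  0.        , 361.78091862, 242.1391204 ],
       [  0.        ,   0.        ,   1.        ]]), 'hand_eye': array([[ 2.65959895e-04, -9.62042699e-01, -2.72898834e-01,
         7.06864619e-02],
       [ 9.99999913e-01,  1.68462573e-04,  3.80696692e-04,
         7.12629019e-04],
       [-3.20273233e-04, -2.72898912e-01,  9.62042661e-01,
        -1.42766994e-01],
       [ 0.00000000e+00,  0.00000000e+00,  0.00000000e+00,
         1.00000000e+00]])}
```

View pics/top0.png

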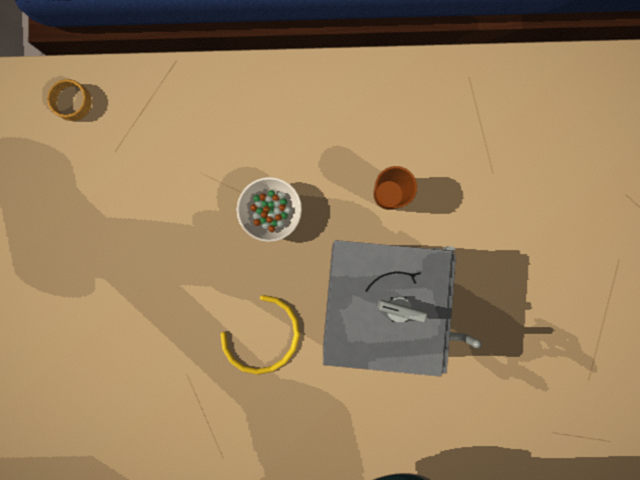

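View pics/scene0.png

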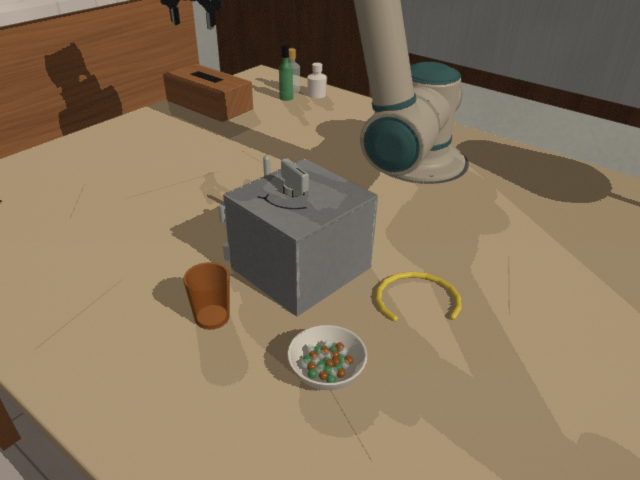

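```bash
python3 - <<'E'
import cv2
a=cv2.imread("pics/top0.png")[225:385,310:500]
cv2.imwrite("pics/c1.png",cv2.resize(a,None,fx=3.7,fy=3.7,interpolation=cv2.INTER_CUBIC))
E
cat > h.py <<'E'
import numpy as np,cv2
from rig import readout,vision
from scipy.spatial.transform import Rotation as R
def cam(n):
    p=vision.camera_params(n);return p["intrinsics"],p["rvec"],p["tvec"]
def unproj(n,uv,z):
    K,r,t=cam(n);M=cv2.Rodrigues(r)[0];c=-M.T@t
    d=M.T@np.linalg.inv(K)@np.array([*uv,1.]);return c+d*(z-c[2])/d[2]
def tool():
    s=readout.get_state();return s,R.from_quat(np.roll(s["ee_rot"],-1)),s["position"]
E
```

```text
(no output)
```

View pics/c1.png

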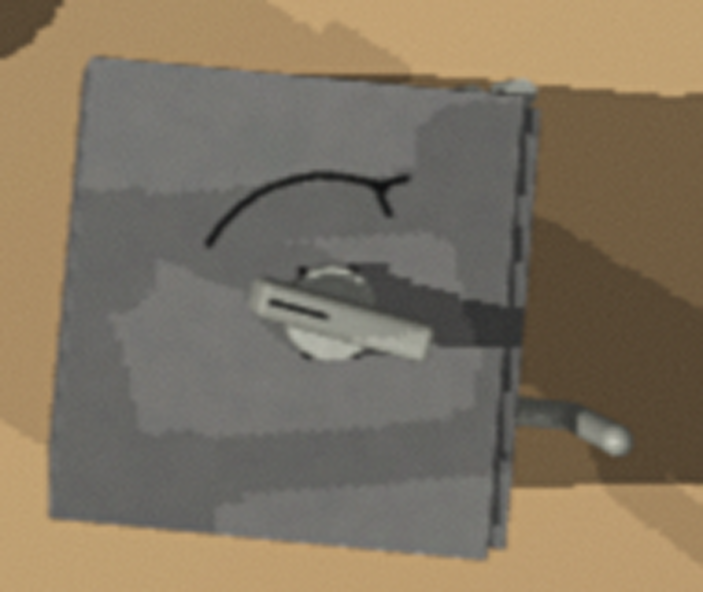

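Run:
```python
from h import *
f=lambda u,v,z:unproj("top",(u/3.7+310,v/3.7+225),z)
C=[f(*p,.15) for p in[(93,57),(526,95),(488,558),(50,517)]]
c=np.mean(C,0); print("corners",np.round(C,4),"c",c)
# safe pts: TL=(+85,-90) TR=(-85,-90) BR=(-85,90) BL=(85,90)
P=np.array([[.085,-.09],[-.085,-.09],[-.085,.09],[.085,.09]]);Q=np.array(C)[:,:2]-c[:2]
yaw=np.arctan2((P[:,0]*Q[:,1]-P[:,1]*Q[:,0]).sum(),(P*Q).sum());print("yaw",yaw)
Rz=lambda a:np.array([[np.cos(a),-np.sin(a)],[np.sin(a),np.cos(a)]])
w=lambda x,y:c[:2]+Rz(yaw)@[x,y]
print("res",np.round(Q-P@Rz(yaw).T,4))
print("spindle",w(-.015,0),"hinge",w(-.089,-.086),"pull",w(-.089-.042,.039),w(-.131+.004,.039))
print("rodtop",f(615,440,.156))
a=f(270,300,.195);b=f(327,317,.195);d=b-a;print("line",a,b,"bar yaw",np.arctan2(-d[1],-d[0]))
print("bar ends",f(254,298,.195),f(428,343,.195))
print("bowl",unproj("top",(269,209),.042),"jars",unproj("top",(68,100),.085),unproj("top",(395,188),.085))
s,r,p=tool();print(r.as_matrix().round(3))
```

```text
corners [[ 0.5908  0.1203  0.15  ]
 [ 0.572  -0.048   0.15  ]
 [ 0.3943 -0.0268  0.15  ]
 [ 0.4136  0.1413  0.15  ]] c [0.492678   0.04672902 0.15      ]
yaw 1.455005344347737
res [[-0.001  -0.0005]
 [-0.0002  0.0001]
 [ 0.0008  0.0005]
 [ 0.0005 -0.0002]]
spindle [0.49094501 0.03182947] hinge [ 0.56781973 -0.05161079] pull [ 0.43880441 -0.078888  ] [ 0.43926654 -0.07491478]
rodtop [ 0.43924056 -0.07533658  0.156     ]
line [0.49913521 0.05975347 0.195     ] [0.49255549 0.03934681 0.195     ] bar yaw 1.258890702895929
bar ends [0.49998629 0.06551657 0.195     ] [0.48239864 0.00320958 0.195     ]
bowl [0.65164815 0.22730505 0.042     ] jars [0.8314071  0.54435464 0.085     ] [0.67523414 0.02104096 0.085     ]
[[ 0.945  0.327 -0.   ]
 [ 0.327 -0.945  0.002]
 [ 0.    -0.002 -1.   ]]
```

```bash
python3 -m handwheel '[[[29.7,-27.8,-2],[0,0,0],-1],[[29.7,-27.8,-2],[0,0,0],-1],[[29.7,-27.8,-2],[0,0,0],-1],[[29.7,-27.8,-2],[0,0,0],-1],[[29.7,-27.8,-2],[0,0,0],-1],[[29.7,-27.8,-2],[0,0,0],-1],[[29.7,-27.8,-2],[0,0,0],-1],[[29.7,-27.8,-2],[0,0,0],-1],[[29.7,-27.8,-2],[0,0,0],-1],[[29.7,-27.8,-2],[0,0,0],-1],[[29.7,-27.8,-2],[0,0,0],-1],[[29.7,-27.8,-2],[0,0,0],-1],[[29.7,-27.8,-2],[0,0,0],-1],[[29.7,-27.8,-2],[0,0,0],-1],[[29.7,-27.8,-2],[0,0,0],-1],[[29.7,-27.8,-2],[0,0,0],-1]]'
python3 -m handwheel '[[[0,0,0],[0,0,-0.98],-1],[[0,0,0],[0,0,-0.98],-1],[[0,0,0],[0,0,-0.98],-1],[[0,0,0],[0,0,-0.98],-1],[[0,0,0],[0,0,-0.98],-1],[[0,0,0],[0,0,-0.98],-1],[[0,0,0],[0,0,-0.98],-1],[[0,0,0],[0,0,-0.98],-1],[[0,0,0],[0,0,-0.98],-1],[[0,0,0],[0,0,0],-1],[[0,0,0],[0,0,0],-1]]'
python3 - <<'E'
from h import *
s,r,p=tool();print(s["qpos"],p,r.as_matrix().round(3))
cv2.imwrite("pics/w1.png",vision.get_image("wrist"))
H=vision.camera_params("wrist")["hand_eye"];K=vision.camera_params("wrist")["intrinsics"]
T=np.eye(4);T[:3,:3]=r.as_matrix();T[:3,3]=p;W=np.linalg.inv(T@H)
for q in[(.4910,.0320,.195),(.5000,.0655,.195),(.4824,.0032,.195)]:
    c=W@np.array([*q,1]);print((K@c[:3]/c[2])[:2])
E
```

```text
clock: 2.1
position: [0.4919, 0.0335, 0.263]
ee_rot: [0.0, 0.986, 0.166, -0.0]
contact_force: [0.8, -0.4, 0.0]
width: 0.0851
gripper_force: 0.0
clock: 3.48
position: [0.4915, 0.0322, 0.2631]
ee_rot: [-0.0, 0.81, 0.587, -0.0]
contact_force: [0.2, 0.5, 0.4]
width: 0.0854
gripper_force: 0.0
[-7.59845701e-02  1.33537900e-01  1.61354549e+00 -6.88634605e-05
  1.39494490e+00  2.39839084e-01] [0.49152056 0.03215602 0.26307937] [[ 0.311  0.951 -0.   ]
 [ 0.951 -0.311 -0.   ]
 [-0.    -0.    -1.   ]]
[314.00917111 257.75254804]
[310.72202148 201.70396975]
[315.32976444 302.6350243 ]
```

View pics/w1.png

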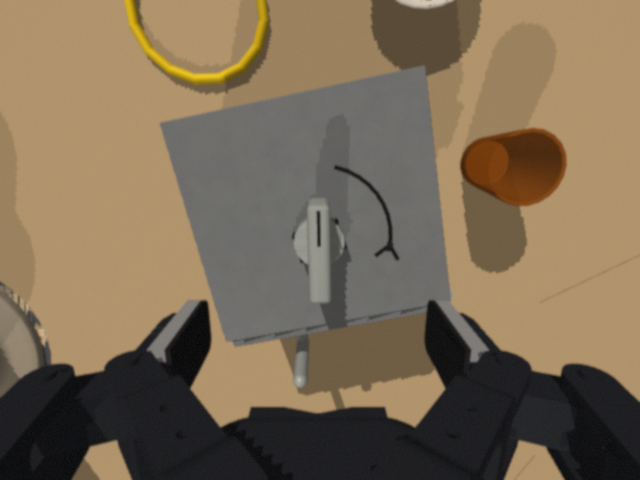

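```bash
python3 -m handwheel '[[[1,1.2,23.3],[0,0,0],-1],[[0,0,23.3],[0,0,0],-1],[[0,0,23.3],[0,0,0],-1],[[0,0,23.3],[0,0,0],-1],[[0,0,0],[0,0,0],-1],[[0,0,0],[0,0,0],-1]]' 60
python3 -m handwheel '[[[0,0,0],[0,0,0],0.4],[[0,0,0],[0,0,0],1],[[0,0,0],[0,0,0],1],[[0,0,0],[0,0,0],1],[[0,0,0],[0,0,0],1],[[0,0,0],[0,0,0],1]]'
cat > st.py <<'E'
from h import *
s,r,p=tool();M=r.as_matrix()
print("t",s["clock"],"p",(p*1e3).round(1),"yaw",round(np.arctan2(M[1,0],M[0,0]),4),"F",s["contact_force"].round(1),"M",s["moment"].round(3),"q6",s["qpos"][5].round(3),"eff6",s["effort"][5].round(3),"w",s["width"].round(4),"g",s["gripper_force"])
E
python3 st.py
```

```text
clock: 4.28
position: [0.4938, 0.0327, 0.1709]
ee_rot: [0.0, 0.809, 0.588, 0.0]
contact_force: [0.2, 0.1, 0.2]
width: 0.0852
gripper_force: 0.0
clock: 5.03
position: [0.4928, 0.0328, 0.1704]
ee_rot: [-0.0, 0.809, 0.588, -0.0]
contact_force: [-2.4, 1.0, 3.8]
width: 0.0127
gripper_force: 60.5Traceback (most recent call last):
  File "st.py", line 3, in <module>
    print("t",s["clock"],"p",(p*1e3).round(1),"yaw",round(np.arctan2(M[1,0],M[0,0]),4),"F",s["contact_force"].round(1),"M",s["moment"].round(3),"q6",s["qpos"][5].round(3),"eff6",s["effort"][5].round(3),"w",s["width"].round(4),"g",s["gripper_force"])
                                                                                                                                                                                                              ^^^^^^^^^^^^^^^^
AttributeError: 'float' object has no attribute 'round'
```

```bash
sed -i 's/s\["width"\].round(4)/s["width"]/' st.py; python3 st.py; python3 -m handwheel '[[[0,0,-0.1],[0,0,0.5],1],[[0,0,-0.2],[0,0,1],1],[[0,0,-0.2],[0,0,1],1],[[0,0,-0.2],[0,0,1],1],[[0,0,-0.2],[0,0,1],1]]' >/dev/null; python3 st.py
```

```text
t 5.025 p [492.8  32.8 170.4] yaw 1.2566 F [-2.4  1.   3.8] M [0.138 0.327 0.077] q6 0.24 eff6 0.106 w 0.012722474660217397 g 60.47757625579834
t 5.65 p [493.2  32.6 171.3] yaw 0.7822 F [-1.9 -0.2  4.1] M [-0.033  0.261  0.138] q6 0.714 eff6 -0.53 w 0.012590152846619074 g 60.549588203430176
```

```bash
python3 -m handwheel '[[[0,0,-0.2],[0,0,1],1],[[0,0,-0.2],[0,0,1],1],[[0,0,-0.2],[0,0,1],1],[[0,0,-0.2],[0,0,1],1],[[0,0,-0.2],[0,0,1],1]]' >/dev/null; python3 st.py;  python3 -m handwheel '[[[0,0,-0.2],[0,0,1],1],[[0,0,-0.2],[0,0,1],1],[[0,0,-0.2],[0,0,1],1],[[0,0,-0.2],[0,0,1],1],[[0,0,-0.2],[0,0,1],1],[[0,0,0],[0,0,0],1]]' >/dev/null; python3 st.py; python3 -m handwheel '[[[0,0,0],[0,0,0.2],1],[[0,0,0],[0,0,0.2],1],[[0,0,-0.1],[0,0,0.2],1]]'>/dev/null;python3 st.py
```

```text
t 6.275 p [493.4  32.1 172.4] yaw 0.2587 F [-0.7 -1.1  3.6] M [-0.213  0.221  0.17 ] q6 1.238 eff6 -0.528 w 0.012630720916508076 g 60.52536606788635
t 7.025 p [493.4  31.7 173.4] yaw -0.2608 F [-0.8 -3.5  5.4] M [-0.693  0.33  -0.111] q6 1.757 eff6 0.104 w 0.012824282746183156 g 60.50322711467743
t 7.4 p [493.3  31.6 173.5] yaw -0.3229 F [-1.9 -2.6  6.3] M [-0.691  0.288  0.149] q6 1.82 eff6 -0.011 w 0.013201387426517327 g 60.6756591796875
```

```bash
cat >> st.py <<'E'
import sys
sys.exit(1 if s["moment"][2]>.26 else 0)
E
H="python3 -m handwheel"
q(){ python3 st.py; }
$H '[[[0,0,-0.2],[0,0,0.2],1],[[0,0,-0.1],[0,0,0.2],1],[[0,0,-0.1],[0,0,0.2],1]]'>/dev/null;q &&
$H '[[[0,0,-0.2],[0,0,0.2],1],[[0,0,-0.1],[0,0,0.2],1],[[0,0,-0.1],[0,0,0.2],1]]'>/dev/null;q &&
$H '[[[0,0,-0.1],[0,0,0.2],1],[[0,0,-0.1],[0,0,0.2],1],[[0,0,0],[0,0,0.2],1]]'>/dev/null&&q &&
$H '[[[0,0,-0.1],[0,0,0.2],1],[[0,0,0],[0,0,0.2],1],[[0,0,0],[0,0,0.2],1]]'>/dev/null&&q &&
$H '[[[0,0,-0.1],[0,0,0.2],1],[[0,0,0],[0,0,0.2],1],[[0,0,0],[0,0,0.2],1]]'>/dev/null&&q &&
$H '[[[0,0,-0.1],[0,0,0.2],1],[[0,0,0],[0,0,0.2],1],[[0,0,0],[0,0,0.2],1]]'>/dev/null&&q
```

```text
t 7.775 p [493.3  31.6 173.7] yaw -0.3873 F [-1.5 -5.9  5.4] M [-0.954  0.308  0.164] q6 1.884 eff6 -0.011 w 0.012941400819880643 g 60.50037682056427
t 8.15 p [493.2  31.5 173.8] yaw -0.4501 F [-1.7 -5.   4. ] M [-0.965  0.278  0.05 ] q6 1.947 eff6 -0.013 w 0.013124359360365804 g 60.354092717170715
t 8.525 p [493.2  31.5 174. ] yaw -0.5129 F [-1.3 -5.5  2.5] M [-1.002  0.233  0.096] q6 2.01 eff6 -0.013 w 0.013032513695384636 g 60.344093441963196
t 8.9 p [493.2  31.5 174.1] yaw -0.5757 F [-2.1 -5.6  2.7] M [-1.023  0.33   0.146] q6 2.072 eff6 -0.013 w 0.013175292761055668 g 60.37389814853668
t 9.275 p [493.1  31.4 174.2] yaw -0.6385 F [-2.5 -5.5  3.8] M [-1.058  0.318  0.157] q6 2.135 eff6 -0.013 w 0.012719062054544733 g 60.406047105789185
t 9.65 p [493.1  31.4 174.3] yaw -0.7014 F [-2.1 -6.   4.7] M [-1.076  0.267  0.151] q6 2.198 eff6 -0.012 w 0.013125177067071106 g 60.438024401664734
```

```bash
H="python3 -m handwheel"
q(){ python3 st.py; }
$H '[[[0,0.3,-0.2],[0,0,0.2],1],[[0,0.3,-0.1],[0,0,0.2],1],[[0,0,0],[0,0,0.2],1]]'>/dev/null&&q &&
$H '[[[0,0,-0.1],[0,0,0.2],1],[[0,0,-0.1],[0,0,0.2],1],[[0,0,0],[0,0,0.2],1]]'>/dev/null&&q &&
$H '[[[0,0,-0.1],[0,0,0.2],1],[[0,0,-0.1],[0,0,0.2],1],[[0,0,0],[0,0,0.2],1]]'>/dev/null&&q &&
$H '[[[0,0,-0.1],[0,0,0.2],1],[[0,0,0],[0,0,0.2],1],[[0,0,0],[0,0,0.2],1]]'>/dev/null&&q &&
$H '[[[0,0,-0.1],[0,0,0.2],1],[[0,0,0],[0,0,0.2],1],[[0,0,0],[0,0,0.2],1]]'>/dev/null&&q &&
$H '[[[0,0,-0.1],[0,0,0.2],1],[[0,0,0],[0,0,0.2],1],[[0,0,0],[0,0,0.2],1]]'>/dev/null&&q
```

```text
t 10.025 p [493.   31.3 174.5] yaw -0.7647 F [-0.5 -5.9  2.3] M [-1.014  0.161  0.128] q6 2.26 eff6 -0.019 w 0.01294577662426818 g 60.231149196624756
t 10.4 p [493.   31.3 174.7] yaw -0.8275 F [-0.7 -5.   1.6] M [-1.029  0.167  0.136] q6 2.323 eff6 -0.017 w 0.012921763533542538 g 60.19350349903107
t 10.775 p [492.9  31.2 174.8] yaw -0.8903 F [-0.1 -6.1  2.3] M [-1.067  0.148  0.11 ] q6 2.386 eff6 -0.018 w 0.012399493798994582 g 60.14880359172821
t 11.15 p [492.9  31.2 174.9] yaw -0.9531 F [-0.3 -6.5  1.9] M [-1.076  0.174  0.148] q6 2.449 eff6 -0.018 w 0.013068603077932934 g 60.162393450737
t 11.525 p [492.8  31.2 175. ] yaw -1.0159 F [-1.  -5.3  1.6] M [-1.019  0.171  0.123] q6 2.512 eff6 -0.018 w 0.01264525579065868 g 60.185229778289795
t 11.9 p [492.8  31.1 175.2] yaw -1.0788 F [-0.5 -5.8  2.1] M [-1.077  0.237  0.161] q6 2.574 eff6 -0.018 w 0.013110799423848213 g 60.21127223968506
```

```bash
python3 -m handwheel '[[[0,0,0],[0,0,0],0],[[0,0,0],[0,0,0],-0.5],[[0,0,0],[0,0,0],-1],[[0,0,0],[0,0,0],-1],[[0,0,-15],[0,0,0],-1],[[0,0,-20],[0,0,0],-1],[[0,0,-15],[0,0,0],-1],[[0,0,0],[0,0,0],-1]]' | head -3
python3 st.py
python3 -m handwheel '[[[0,0,0],[0,0,-1],-1],[[0,0,0],[0,0,-1],-1],[[0,0,0],[0,0,-1],-1],[[0,0,0],[0,0,-1],-1],[[0,0,0],[0,0,-1],-1],[[0,0,0],[0,0,-1],-1],[[0,0,0],[0,0,-1],-1],[[0,0,0],[0,0,-1],-1],[[0,0,0],[0,0,-1],-1],[[0,0,0],[0,0,-1],-1],[[0,0,0],[0,0,-1],-1],[[0,0,0],[0,0,-1],-1],[[0,0,0],[0,0,-1],-1],[[0,0,0],[0,0,-1],-1],[[0,0,0],[0,0,-1],-1]]' >/dev/null
python3 -m handwheel '[[[0,0,0],[0,0,-1],-1],[[0,0,0],[0,0,-1],-1],[[0,0,0],[0,0,-1],-1],[[0,0,0],[0,0,-1],-1],[[0,0,0],[0,0,-1],-1],[[0,0,0],[0,0,-1],-1],[[0,0,0],[0,0,-1],-1],[[0,0,0],[0,0,-1],-1],[[0,0,0],[0,0,-1],-1],[[0,0,0],[0,0,-1],-1],[[0,0,0],[0,0,-1],-1],[[0,0,0],[0,0,-1],-1],[[0,0,0],[0,0,-1],-1],[[0,0,0],[0,0,-1],-1],[[0,0,0],[0,0,-1],-1],[[0,0,0],[0,0,0],-1]]' >/dev/null
python3 st.py
python3 -c "
from h import *
cv2.imwrite('pics/w2.png',vision.get_image('wrist'))"
```

```text
clock: 12.9
position: [0.4937, 0.0323, 0.2271]
ee_rot: [-0.001, 0.858, -0.514, 0.002]
t 12.9 p [493.7  32.3 227.1] yaw -1.0788 F [-0.2  0.7 -0.8] M [-0.046 -0.019 -0.036] q6 2.574 eff6 -0.0 w 0.08549810146888578 g 0.0
t 16.775 p [492.3  32.3 224.8] yaw 2.0616 F [-0.6  0.7  0.8] M [ 0.031  0.051 -0.002] q6 -0.566 eff6 -0.212 w 0.08535993039954884 g 0.0
```

View pics/w2.png

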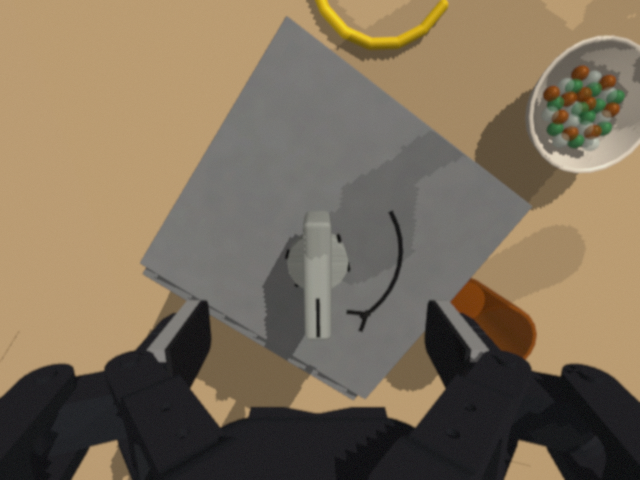

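```bash
python3 -m handwheel '[[[-1.3,-0.7,16],[0,0,0],-1],[[0,0,17],[0,0,0],-1],[[0,0,16],[0,0,0],-1],[[0,0,0],[0,0,0],-1],[[0,0,0],[0,0,0],0.4],[[0,0,0],[0,0,0],1],[[0,0,0],[0,0,0],1],[[0,0,0],[0,0,0],1],[[0,0,0],[0,0,0],1]]' 60 | tail -2
H="python3 -m handwheel"
q(){ python3 st.py; }
q && 
$H '[[[0,0,-0.1],[0,0,0.2],1],[[0,0,-0.1],[0,0,0.2],1]]'>/dev/null&&q &&
$H '[[[0,0,-0.1],[0,0,0.2],1],[[0,0,0],[0,0,0.2],1],[[0,0,0],[0,0,0.2],1]]'>/dev/null&&q &&
$H '[[[0,0,-0.1],[0,0,0.2],1],[[0,0,0],[0,0,0.2],1],[[0,0,0],[0,0,0.2],1]]'>/dev/null&&q &&
$H '[[[0,0,-0.1],[0,0,0.2],1],[[0,0,0],[0,0,0.2],1],[[0,0,0],[0,0,0.2],1]]'>/dev/null&&q &&
$H '[[[0,0,-0.1],[0,0,0.2],1],[[0,0,0],[0,0,0.2],1],[[0,0,0],[0,0,0.2],1]]'>/dev/null&&q
```

```text
width: 0.0131
gripper_force: 60.8
t 17.95 p [492.9  30.8 176.8] yaw 2.0629 F [0.5 0.4 2.1] M [0.037 0.052 0.104] q6 -0.571 eff6 0.102 w 0.013123162243400443 g 60.76699376106262
t 18.2 p [492.9  30.8 176.9] yaw 2.0196 F [-0.8  0.9  3.4] M [ 0.049 -0.012  0.109] q6 -0.527 eff6 -0.021 w 0.012818867380500054 g 60.820666551589966
t 18.575 p [492.8  30.8 176.9] yaw 1.9568 F [-0.4 -0.2  5. ] M [0.072 0.023 0.261] q6 -0.465 eff6 0.088 w 0.012733135268036435 g 61.064701080322266
```

```bash
H="python3 -m handwheel"
python3 st.py; $H '[[[0,0,0],[0,0,0.2],1]]'>/dev/null;python3 st.py;  $H '[[[0,0,0],[0,0,0],1]]'>/dev/null;python3 st.py
```

```text
t 18.575 p [492.8  30.8 176.9] yaw 1.9568 F [-0.4 -0.2  5. ] M [0.072 0.023 0.261] q6 -0.465 eff6 0.088 w 0.012733135268036435 g 61.064701080322266
t 18.7 p [492.8  30.7 176.9] yaw 1.936 F [-0.5 -0.4  5.2] M [0.024 0.107 0.28 ] q6 -0.444 eff6 0.138 w 0.012593757666159335 g 61.14798903465271
t 18.825 p [492.8  30.7 176.9] yaw 1.9365 F [-0.5 -0.9  5.7] M [0.006 0.117 0.219] q6 -0.444 eff6 0.235 w 0.012461394757648509 g 61.124500036239624
```

One more small step to make sure it is a rising spring torque, not noise.

```bash
H="python3 -m handwheel"
$H '[[[0,0,0],[0,0,0.2],1]]'>/dev/null;python3 st.py;  $H '[[[0,0,0],[0,0,0.1],1]]'>/dev/null;python3 st.py
```

```text
t 18.95 p [492.8  30.7 176.9] yaw 1.9154 F [-0.9  0.3  5.1] M [0.001 0.102 0.295] q6 -0.423 eff6 0.162 w 0.012728094034175116 g 61.198099851608276
t 19.075 p [492.8  30.7 177. ] yaw 1.9052 F [-0.7 -0.7  6.1] M [0.058 0.077 0.369] q6 -0.413 eff6 0.292 w 0.0130208616767379 g 61.2120795249939
```

```bash
python3 -m handwheel '[[[0,0,0],[0,0,0],0],[[0,0,0],[0,0,0],-0.5],[[0,0,0],[0,0,0],-1],[[0,0,0],[0,0,0],-1],[[0,0,-15],[0,0,0],-1],[[0,0,-25],[0,0,0],-1],[[0,0,-25],[0,0,0.86],-1],[[0,0,0],[0,0,0.86],-1],[[0,0,0],[0,0,0.86],-1],[[0,0,0],[0,0,0.86],-1],[[0,0,0],[0,0,0.86],-1],[[-22,-8,0],[0,0,0],-1],[[-22,-8,0],[0,0,0],-1],[[-22,-8,0],[0,0,0],-1],[[-22,-8,0],[0,0,0],-1],[[-22,-8,0],[0,0,0],-1],[[0,0,0],[0,0,0],-1]]' >/dev/null
python3 st.py; python3 -c "
from h import *
cv2.imwrite('pics/w3.png',vision.get_image('wrist'))
s,r,p=tool();print((r.inv().apply(np.array([.4392,-.0753,.115])-p)*1e3).round(1))"
```

```text
t 21.2 p [440.2 -74.8 242.8] yaw 1.453 F [-0.4  1.   0.4] M [ 0.003 -0.023 -0.017] q6 -0.206 eff6 -0.099 w 0.08537267441268345 g 0.0
[ -1.4  -1.5 127.6]
```

View pics/w3.png

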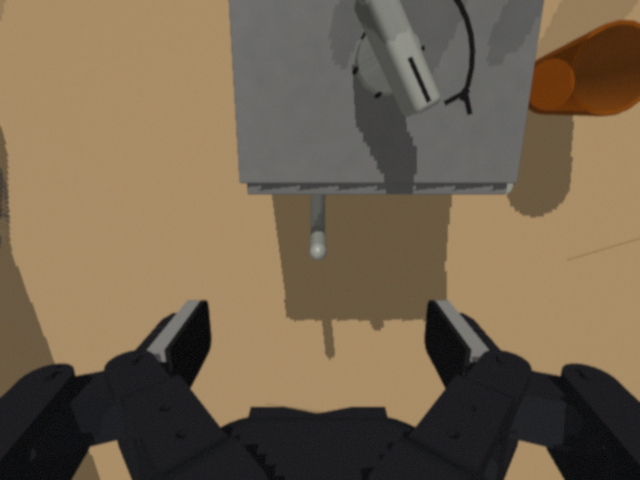

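```bash
python3 -m handwheel '[[[-0.5,0,25],[0,0,0],-1],[[0,0,25],[0,0,0],-1],[[0,0,25],[0,0,0],-1],[[0,0,25],[0,0,0],-1],[[0,0,27],[0,0,0],-1],[[0,0,0],[0,0,0],-1],[[0,0,0],[0,0,0],0.5],[[0,0,0],[0,0,0],1],[[0,0,0],[0,0,0],1],[[0,0,0],[0,0,0],1],[[0,0,0],[0,0,0],1]]' 25 >/dev/null
python3 st.py
python3 -m handwheel '[[[-2.5,0.8,0],[0,0,-0.2],1],[[-2.5,0.8,0],[0,0,-0.2],1],[[-2.5,0.8,0],[0,0,-0.2],1]]' >/dev/null; python3 st.py
```

```text
t 22.625 p [440.5 -74.5 115.2] yaw 1.4553 F [-1.1  0.1  4.4] M [0.089 0.056 0.005] q6 -0.208 eff6 0.005 w 0.011500574276838404 g 24.520178139209747
t 23.0 p [442.1 -82.5 115.2] yaw 1.5196 F [-1.  -0.3  6.4] M [-0.037  0.178 -0.062] q6 -0.288 eff6 0.149 w 0.011151213855301103 g 24.78203773498535
```

```bash
python3 -m handwheel '[[[-4.88,1.6,0],[0,0,-0.375],1],[[-4.88,1.6,0],[0,0,-0.375],1],[[-4.88,1.6,0],[0,0,-0.375],1],[[-4.88,1.6,0],[0,0,-0.375],1],[[-4.88,1.6,0],[0,0,-0.375],1],[[-4.88,1.6,0],[0,0,-0.375],1]]' >/dev/null; python3 st.py
python3 -m handwheel '[[[-4.88,1.6,0],[0,0,-0.375],1],[[-4.88,1.6,0],[0,0,-0.375],1],[[-4.88,1.6,0],[0,0,-0.375],1],[[-4.88,1.6,0],[0,0,-0.375],1],[[-4.88,1.6,0],[0,0,-0.375],1],[[-4.88,1.6,0],[0,0,-0.375],1],[[-4.88,1.6,0],[0,0,-0.375],1],[[-4.88,1.6,0],[0,0,-0.375],1],[[-4.88,1.6,0],[0,0,-0.375],1],[[-4.88,1.6,0],[0,0,-0.375],1]]' >/dev/null; python3 st.py
```

```text
t 23.75 p [ 452.9 -111.4  115.2] yaw 1.7559 F [-1.4 -0.4  5. ] M [-0.032  0.171  0.009] q6 -0.575 eff6 0.309 w 0.011045764403079783 g 24.803913831710815
t 25.0 p [ 484.8 -151.5  115.2] yaw 2.1488 F [-1.4 -0.8  6.4] M [-0.108  0.282  0.019] q6 -1.016 eff6 0.292 w 0.011036402016156681 g 24.774442613124847
```

```bash
python3 -m handwheel '[[[-4.88,1.6,0],[0,0,-0.375],1],[[-4.88,1.6,0],[0,0,-0.375],1],[[-4.88,1.6,0],[0,0,-0.375],1],[[-4.88,1.6,0],[0,0,-0.375],1],[[-4.88,1.6,0],[0,0,-0.375],1],[[-4.88,1.6,0],[0,0,-0.375],1],[[-4.88,1.6,0],[0,0,-0.375],1],[[-4.88,1.6,0],[0,0,-0.375],1],[[-4.88,1.6,0],[0,0,-0.375],1],[[-4.88,1.6,0],[0,0,-0.375],1]]' >/dev/null; python3 st.py
python3 -m handwheel '[[[-4.88,1.6,0],[0,0,-0.375],1],[[-4.88,1.6,0],[0,0,-0.375],1],[[-4.88,1.6,0],[0,0,-0.375],1],[[-4.88,1.6,0],[0,0,-0.375],1],[[-4.88,1.6,0],[0,0,-0.375],1],[[-4.88,1.6,0],[0,0,-0.375],1],[[-4.88,1.6,0],[0,0,-0.375],1],[[-4.88,1.6,0],[0,0,-0.375],1],[[-4.88,1.6,0],[0,0,-0.375],1],[[-4.88,1.6,0],[0,0,-0.375],1],[[-4.88,1.6,0],[0,0,-0.375],1],[[-2.5,0.8,0],[0,0,-0.2],1],[[0,0,0],[0,0,0],1],[[0,0,0],[0,0,0],1]]' >/dev/null; python3 st.py
```

```text
t 26.25 p [ 529.8 -176.2  115.2] yaw 2.5415 F [-2.2 -0.5  4.7] M [-0.098  0.122  0.043] q6 -1.415 eff6 0.283 w 0.010950056625079509 g 24.726456105709076
t 28.0 p [ 588.9 -180.7  115.2] yaw 2.9925 F [ 0.4 -2.9  5.1] M [-0.403 -0.039  0.01 ] q6 -1.831 eff6 0.033 w 0.011317413504189045 g 24.762324392795563
```

```bash
python3 -m handwheel '[[[0,0,0],[0,0,0],0.6],[[0,0,0],[0,0,0],0.2],[[0,0,0],[0,0,0],-0.2],[[0,0,0],[0,0,0],-0.3],[[0,0,-10],[0,0,0],-0.3],[[0,0,-25],[0,0,0],-0.3],[[0,0,-30],[0,0,0],-0.3],[[0,0,-35],[0,0,0],-0.3],[[-30,0,-35],[0,0,0],-0.3],[[-50,0,-10],[0,0,0],-0.3],[[-50,0,0],[0,0,0],-0.3],[[-50,0,0],[0,0,0],-0.3],[[0,0,0],[0,0,0],-0.3],[[0,0,0],[0,0,0],-0.3]]' 
python3 -c "
from h import *
a=vision.get_image('top');cv2.imwrite('pics/top2.png',a)"
```

```text
clock: 29.75
position: [0.7653, -0.2064, 0.2595]
ee_rot: [-0.001, 0.075, 0.997, 0.0]
contact_force: [-0.2, 0.3, 0.0]
width: 0.0555
gripper_force: 0.0
```

View pics/top2.png

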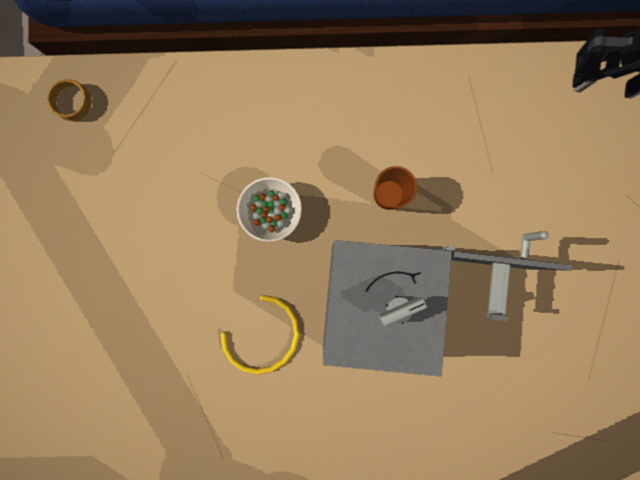

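```bash
python3 -c "
from rig import manip
print(manip.sign_off())"
```

```text
the job is handed in; nothing more can be done
None
```

I turned the knob about 2.5 rad clockwise until I felt the loose-end stop (about 0.2 N m over the drag), swung the door open to about 88°, and handed the job in at about 30 s; in the final top view the hairband, bowl and jar look undisturbed.

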